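# Shunt the vial block into the reading pocket

## Robot

A 6-joint arm with a two-finger parallel gripper is mounted at the origin on a cart in front of the work surface, level with it; the furniture and walls round the work are solid. World frame = base frame: x ahead of the robot, y to its left, z up, the work surface at z = 0. Lengths are in mm, angles in rad, forces in N, time in s.
With the tool pointing down it reaches from about 400 to 825 mm from the base axis. Payload 7 kg.
Tool frame: the origin (TCP) lies at the very end of the fingers, on their centre line; the grasp point (between the pads) lies 19 mm behind it; x points along the fingers, y is the direction in which the jaws open and shut, and the axes are right-handed (so a half turn about x gives the same grasp; the last joint's range is limited). The gripper opens to 88 mm and grips with 3 to 60 N. Pads are 19 mm wide; open, the fingers measure 130 mm over their backs; the gripper's body (78 mm by 193 mm) begins 47 mm behind the grasp point.
Start: joints at [-1.043, 0.359, 0.012, 0, -1.224, -0.288], TCP at [160.292, -655.669, 226.561] pointing down, gripper open.
Joint ranges: [-3.07, 3.07], [-1.43, 2.12], [-1.02, 1.25], [-3.03, 1.67], [-3.05, -0], [-3.03, 3.03]. Speed limits (rad/s): [2.39, 2.39, 3.01, 3.14, 3.14, 3.14].

## Interface

Orientations are given as a unit quaternion [w, x, y, z].
In Python, from station import bot gives the robot as it stands.
- The arm moves only by the tool jog_arm, never from a script. Its argument "deltas" is a list of rows, each a list of 2 entries, a list of its own where there are three numbers: the shift along the tool's x, y, z in m, then the turn about the tool's x in rad. In form: [[[dx, dy, dz], turn], ...]. A call has 1 to 8 rows; each row is the pose to reach, as a shift and turn from the pose measured when the call began, along the tool's axes at that moment; what a row does not reach only later rows make up. A row lasts 1/12 s, in which the tool goes at most 41.7 mm and 7.16 degrees, less where a joint would pass 70% of its speed; a pose out of reach is approached as far as the arm can. A call with a gripper value outside its range is refused whole. "claw" is the finger opening in m, from 0 to 0.0876, set as the call begins (left out, the last holds). The fingers move at their own pace and stop on an object; "newtons" is the grip in N (left out, the last holds). Time passes only in rows, so rows that repeat a pose let the fingers close. It gives the time, the measured TCP pose, the force and the opening at its end, in the units of the state.
- bot.observe(): the state, without advancing time (a new reading comes with each control period).
- bot.snapshot(name): name is "scene" or "side" or "wrist"; returns a dict with "image" (480x640x3 uint8, red, green, blue), "camera_matrix" (3x3 intrinsics, pixels), "k1" (the pictures are not rectified: a ray, as slopes to the right and down, at radius r is drawn at 1 + k1 r^2 times it, then the intrinsics apply), "R" (3x3) and "t" (3): a world point X has camera coordinates R X + t. Camera axes: x right, y down, z forward; pixel columns grow to the right and rows downward; lengths in mm; the calibration is good to about 2 mm. A picture is of the moment at which its call begins. There is no depth.
- bot.finish_job(): hands the job in, once; it reports no verdict.
The state is a dict: "clock": time; "qpos": joint angles; "joint_velocities": joint speeds; "joint_efforts": joint torques, N m; "position": TCP position; "eef_rot": TCP orientation; "contact_force": force on the tool from outside, world axes, zero at the start; "wrist_torque": the same for the moment, N m; "width": finger opening in mm.
Only numpy, scipy, OpenCV 4.12 (cv2) and the standard library are available. Lean on these libraries where they do the work, as an engineer would, in place of code of your own. Each camera call takes 0.05 s, during which the arm holds its last target. There are 200 camera calls.

## Task

The sorting tray holds three sliding blocks and one empty pocket. Slide the blocks one at a time by their posts, each into the empty pocket and fully home against the wall ahead, never lifting one out: first the empty block that stands beside the empty pocket, then the one that occupies the reading pocket, and last the vial block (square post) into the reading pocket, so three slides in all. Press the vial block firmly home (10 to 12 N for half a second) against the steel contact plate ahead of it, but never with more than 15 N on that plate, and ram nothing else in the tray; then let go and leave the things round the tray alone.

Things in the scene. Friction and masses are not known exactly. Their poses are not given: they have to be found in the camera images.
- tray: grey slippery tray (friction 0.2), fixed; x, y along its sides, z up. Inside 144 mm square about the origin (worktop height), no partitions: 2 x 2 pockets, 72 mm pitch (a row has 4 mm play in all). Floor 5 mm, walls 41 mm high, 8 to 20 mm thick. Reading pocket: +x, +y corner, its two outer walls set back 12 mm, with an upright steel plate in each. Opposite pocket starts empty
- gauge_far: steel contact plate (56 mm wide, 55 mm high, facing the tray's -x) with its fixed black guide on the +x wall of the reading pocket. A screw set the plate beforehand: its face stands 0 to 12 mm to +x of this fixed origin (71 mm from the tray's centre), differently each time: to be found by touch. Stays put; rigid. It is ahead if the vial block starts in the -x, +y pocket and so slides to +x
- gauge_left: the same on the +y wall of the reading pocket, the plate facing the tray's -y, 0 to 12 mm to the tray's +y of this origin (71 mm from the tray's centre), set separately. Here the body's own x points along the tray's +y. It is the plate ahead if the vial block starts in the +x, -y pocket and so slides to +y
- block_vials_post (a point): Vial block: Aluminium block 70 x 70 x 40 mm (hollow, 0.2 kg, varies; 4 mm chamfered edges), loose on the tray floor, top 45 mm above the worktop. Centre of its steel post, which is square, 18 x 18 mm, 36 mm high (45 to 81 mm above the worktop); the post stands in the middle of the block. z up, sides parallel to the tray's. Four white vial caps in its top. Starts in either pocket next to the reading pocket.
- block_a_post (a point): Empty block in the reading pocket: Aluminium block 70 x 70 x 40 mm (hollow, 0.2 kg, varies; 4 mm chamfered edges), loose on the tray floor, top 45 mm above the worktop. Centre of its steel post, which is round, 18 mm across, 36 mm high (45 to 81 mm above the worktop); the post stands in the middle of the block. z up, sides parallel to the tray's. Four empty dark wells in its top.
- block_b_post (a point): Empty block beside the empty pocket: Aluminium block 70 x 70 x 40 mm (hollow, 0.2 kg, varies; 4 mm chamfered edges), loose on the tray floor, top 45 mm above the worktop. Centre of its steel post, which is round, 18 mm across, 36 mm high (45 to 81 mm above the worktop); the post stands in the middle of the block. z up, sides parallel to the tray's. Four empty dark wells in its top.
- pocket_reading (a point): nominal centre of the reading pocket (tray +x, +y corner), on the tray floor. A block home against a plate stands with its centre 0 to 12 mm past this point along the slide, as the plate is set; home against a plain wall, 1 mm past its pocket's centre
- pocket_right_far (a point): centre of the tray's +x, -y pocket, on the floor
- pocket_right_near (a point): centre of the tray's -x, -y pocket, on the floor; empty at the start
- pocket_left_near (a point): centre of the tray's -x, +y pocket, on the floor
- bottle: bystander: clear bottle with blue cap, 47 mm across, 90 mm high, loose beside the tray; origin under its centre
- timer: bystander: white bench timer, 62 x 66 x 20 mm, loose beside the tray; origin under its centre
- tape: bystander: roll of masking tape lying flat, 88 mm across, 18 mm high, loose beside the tray; origin under its centre
Not all that is in view belongs to the job. What is shaped like the part that bears block_vials_post but green or red is not meant.

How it is judged (in metres and radians):
On the way, in this order (a step that is already met when the one before it is completed fails the run):
1. the empty block beside the empty pocket has been slid into it (horizontal distance between block_b_post and pocket_right_near below 0.006 m and height (world z) of block_b_post below 0.067 m), for 0.1 s.
2. the other empty block has been slid out of the reading pocket into the pocket just freed ((horizontal distance between block_a_post and pocket_right_far below 0.006 m or horizontal distance between block_a_post and pocket_left_near below 0.006 m)), for 0.1 s.
3. the vial block is in the reading pocket, pressed home against the plate ahead with more than 7 N (((((x of block_vials_post in the frame of tray above 0.0305 m and y of block_vials_post in the frame of tray above 0.0305 m) and horizontal distance between block_a_post and pocket_right_far below 0.006 m and x of block_vials_post in the frame of tray above 0.0345 m) and contact force between block_vials and gauge_far above 7 N) or (((x of block_vials_post in the frame of tray above 0.0305 m and y of block_vials_post in the frame of tray above 0.0305 m) and horizontal distance between block_a_post and pocket_left_near below 0.006 m and y of block_vials_post in the frame of tray above 0.0345 m) and contact force between block_vials and gauge_left above 7 N))), for 0.4 s.
At the end, for the whole second after the job is handed in: Vial block in the reading pocket (centre under 1.5 mm short of the pocket's nominal centre along the slide, 5.5 mm sideways); the block that was there in the pocket just freed, the other empty block in the first empty pocket (within 6 mm of the centres); all flat on the floor (within 4 mm), at rest (all of step 1 and (((x of block_vials_post in the frame of tray above 0.0305 m and y of block_vials_post in the frame of tray above 0.0305 m) and horizontal distance between block_a_post and pocket_right_far below 0.006 m and x of block_vials_post in the frame of tray above 0.0345 m) or ((x of block_vials_post in the frame of tray above 0.0305 m and y of block_vials_post in the frame of tray above 0.0305 m) and horizontal distance between block_a_post and pocket_left_near below 0.006 m and y of block_vials_post in the frame of tray above 0.0345 m)) and linear speed of each of block_vials, block_a, block_b below 0.01 m/s and height (world z) of each of block_vials_post, block_a_post below 0.067 m); the robot touches nothing.
It fails at once if the vial block is pressed against a contact plate with over 15 N (contact force between block_vials and gauge_far above 15 N or contact force between block_vials and gauge_left above 15 N).
It fails at once if a block is forced or rammed (over 60 N) against the tray or another block (contact force between any of block_vials, block_a, block_b and tray above 60 N or contact force between block_vials and block_a above 60 N or contact force between any of block_vials, block_a and block_b above 60 N).
It fails at once if the robot presses on the tray itself (over 60 N) (contact force between any of the fingers, the arm and tray above 60 N).
It fails at once if a block is lifted (over 8 mm) (height (world z) of any of block_vials_post, block_a_post, block_b_post above 0.071 m).
It fails at once if the bottle, timer or tape roll beside the tray is disturbed (moved over 20 mm) (distance of any of bottle, timer, tape from where it was at the start of the episode above 0.02 m).
It also fails if it takes over 72 s, if anything falls off the work surface, if the arm or the gripper's body presses on something with over 40 N, if the wrist force passes 120 N, or if a joint passes its speed limit or range.

## Working session

There is one attempt and no reset: what is moved stays moved. The work goes in short steps, Python scripts to look and compute and a tool call to move; the robot and the scene stay as the last step left them, time stands still between calls to the robot, and variables do not carry over. Pictures are saved under pics/ and viewed, about 8 in all and at most 12, crops included, and the job is handed in when it is done.

Besides the shell and the picture viewer there is one more tool, called after "Emit:" in YAML: its name, and indented under it one key for each argument. jog_arm: Moves the arm, as the interface text tells. Its arguments: {"type":"object","properties":{"deltas":{"type":"array","items":{"type":"array"}},"claw":{"type":"number"},"newtons":{"type":"number"}},"required":["deltas"]}

```bash
ls; mkdir -p pics; python3 - <<'E'
from station import bot
import cv2,numpy as np
s=bot.observe();print(s)
ims=[]
for n in("scene","side"):
    d=bot.snapshot(n);cv2.imwrite(f"pics/{n}0.png",d["image"][:,:,::-1]);np.savez(f"{n}0.npz",**d)
    print(n,d["camera_matrix"],d["k1"],d["R"],d["t"])
E
```

```text
pics
{'clock': 0.0, 'qpos': array([-1.04291028e+00,  3.59379107e-01,  1.10869906e-02, -3.88942883e-04,
       -1.22407156e+00, -2.88055993e-01]), 'joint_velocities': array([-0.00039244,  0.00070895,  0.00067726,  0.00051208,  0.00055342,
       -0.00047145]), 'joint_efforts': array([ 7.42756620e-04, -5.82722390e+01,  2.93063951e+01,  6.99760839e+00,
        6.91613270e-03, -1.00749439e-04]), 'position': array([ 160.1890257 , -655.23006069,  225.63295439]), 'eef_rot': array([ 0.70193311, -0.08398318,  0.70213546,  0.0851031 ]), 'contact_force': array([0.0546531 , 1.147457  , 0.09369752]), 'wrist_torque': array([-0.03189122, -0.02917494,  0.04048212]), 'width': 87.46167415440868}
scene [[480.65096366   0.         311.16948509]
 [  0.         480.65096366 244.16189572]
 [  0.           0.           1.        ]] -0.08393790936346446 [[-0.68516967 -0.72831234  0.01018145]
 [-0.53358312  0.49236245 -0.68765418]
 [ 0.49581406 -0.47659243 -0.72596699]] [429.44807715 285.72217358 703.71299832]
side [[618.91987386   0.         310.98180677]
 [  0.         618.91987386 240.00336627]
 [  0.           0.           1.        ]] -0.12718848824087214 [[ 0.99981784  0.01847981 -0.0047733 ]
 [ 0.00636507 -0.55860549 -0.82940906]
 [-0.01799371  0.82922759 -0.55862136]] [-515.32202894  120.77724443  959.41829935]
```

View pics/scene0.png

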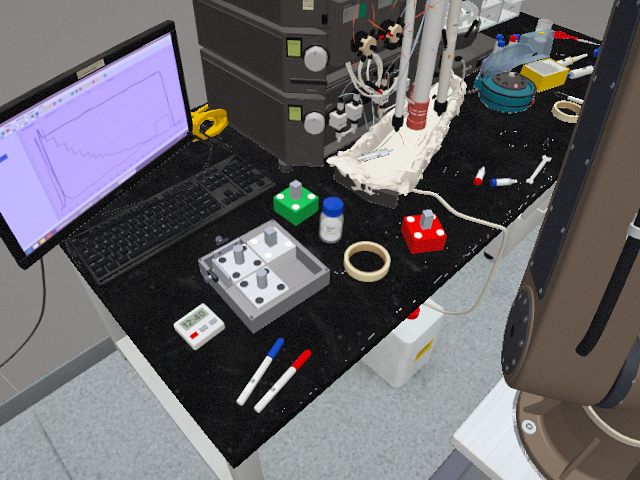

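View pics/side0.png

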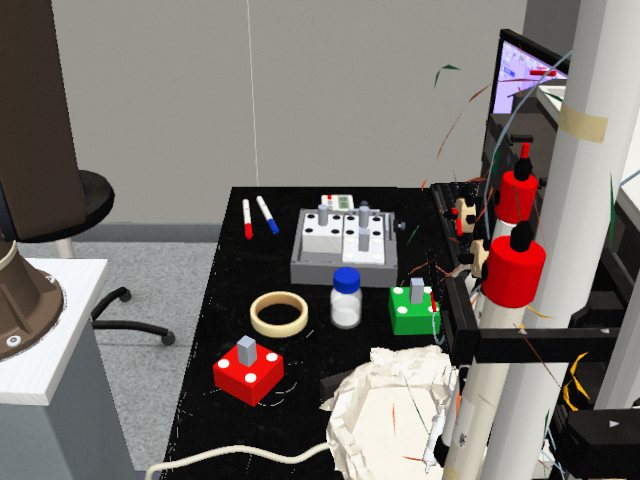

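The scene view shows the tray near (265,275), with the bottle at (332,220), tape at (367,261) and timer at (200,326). The side view shows the tray near (345,245). I'll enlarge both.

```bash
python3 - <<'E'
import cv2,numpy as np
a=cv2.imread("pics/scene0.png")[210:340,185:345];b=cv2.imread("pics/side0.png")[180:300,275:425]
a=cv2.resize(a,None,fx=5,fy=5,interpolation=cv2.INTER_CUBIC)[:600];b=cv2.resize(b,None,fx=5,fy=5,interpolation=cv2.INTER_CUBIC)
cv2.imwrite("pics/a.png",a);cv2.imwrite("pics/b.png",b[:600])
E
```

```text
(no output)
```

View pics/a.png

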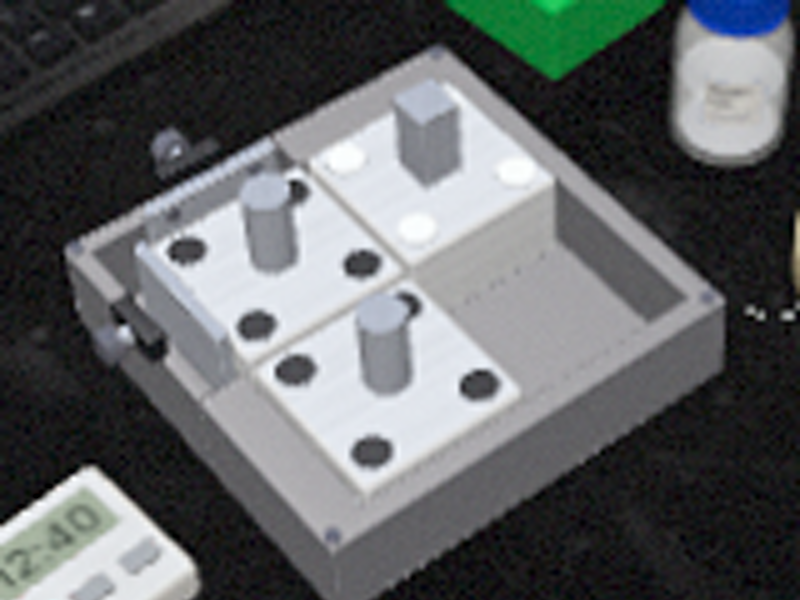

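View pics/b.png

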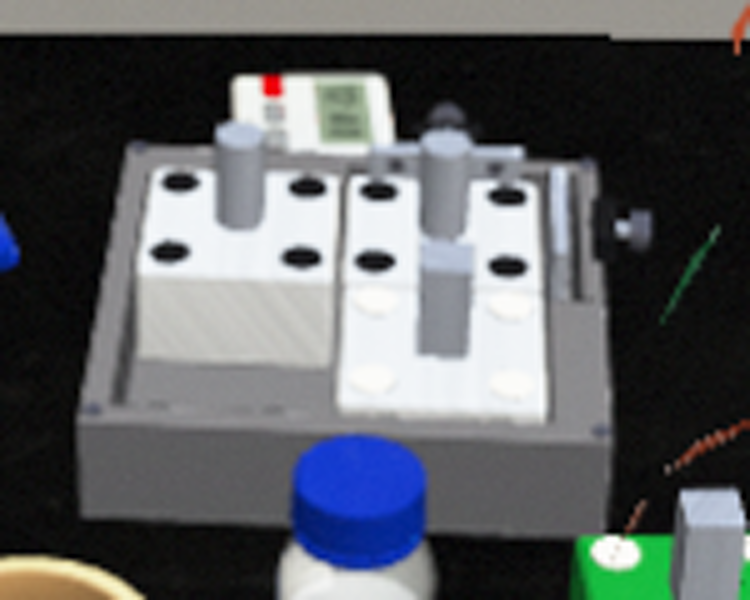

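The square-post vial block is at the upper right of the scene crop, post top (428,104). Block a is in the reading pocket between the two plates, top (268,187). Block b is at the bottom, top (383,311), and the empty pocket is on the right. In the side crop the post tops are vial (446,257), a (444,146) and b (240,133).

```bash
cat > h.py <<'E'
import numpy as np,cv2
from scipy.spatial.transform import Rotation as Ro
def ray(d,uv):
    K=d["camera_matrix"];x=(np.array(uv,float)-K[:2,2])/K[0,0];p=x.copy()
    for _ in range(20):p=x/(1+float(d["k1"])*(p@p))
    R=d["R"];v=R.T@np.r_[p,1];return -R.T@d["t"],v/np.linalg.norm(v)
def onz(d,uv,z):
    c,v=ray(d,uv);return c+v*(z-c[2])/v[2]
def tri(rs):
    A=0;b=0
    for c,v in rs:
        P=np.eye(3)-np.outer(v,v);A=A+P;b=b+P@c
    return np.linalg.solve(A,b)
def Rt(q):return Ro.from_quat(q,scalar_first=True).as_matrix()
E
python3 - <<'E'
from h import *
S=np.load("scene0.npz");D=np.load("side0.npz")
f=lambda p,o:((p[0]+.5)/5-.5+o[0],(p[1]+.5)/5-.5+o[1])
so=(185,210);do=(275,180)
np.set_printoptions(precision=1,suppress=True)
for n,a,b in(("vial",(428,104),(446,257)),("a",(268,187),(444,146)),("b",(383,311),(240,133))):
    a=f(a,so);b=f(b,do);print(n,tri([ray(S,a),ray(D,b)]),onz(S,a,81),onz(D,b,81))
for n,a,b in (("c_far",(333,537),(138,148)),("c_reading",(75,247),(590,163)),("c_vial",(438,53),(602,431)),("c_empty",(708,298),(92,408))):
    print(n,onz(S,f(a,so),46),onz(D,f(b,do),46),onz(S,f(a,so),41),onz(D,f(b,do),41))
print("bottle",onz(S,(333,203),90),onz(D,(347,274),90))
print(Rt([ 0.70193311, -0.08398318,  0.70213546,  0.0851031 ]))
E
```

```text
vial [599.6 130.   80.2] [598.7 130.5  81. ] [599.7 129.1  81. ]
a [603.5 199.3  81.7] [605.2 199.   81. ] [602.8 199.4  81. ]
b [532.2 205.8  82. ] [533.  205.3  81. ] [532.2 207.3  81. ]
c_far [493.1 262.2  46. ] [494.8 254.8  46. ] [496.1 260.3  41. ] [494.5 263.1  41. ]
c_reading [657.8 252.   46. ] [660.  246.2  46. ] [662.1 250.1  41. ] [661.1 254.4  41. ]
c_vial [646.2  88.1  46. ] [648.8  81.3  46. ] [650.4  84.9  41. ] [649.8  88.1  41. ]
c_empty [483.1  98.8  46. ] [484.8  92.   46. ] [486.   95.7  41. ] [484.4  98.9  41. ]
bottle [567.2  -0.   90. ] [568.2   0.5  90. ]
[[-0.  -0.2  1. ]
 [ 0.   1.   0.2]
 [-1.   0.  -0. ]]
```

```bash
cat >> h.py <<'E'
def go(bot,tgt,yaw=None):
    """delta (tool axes, m) and turn to world target mm; yaw = angle of tool z in deg"""
    s=bot.observe();R=Rt(s["eef_rot"]);d=R.T@(np.array(tgt)-s["position"])/1000
    y=np.degrees(np.arctan2(R[1,2],R[0,2]))
    print("t",round(s["clock"],2),"pos",s["position"].round(1),"yaw",round(y,2),"F",s["contact_force"].round(1),"w",round(s["width"],1),"q6",s["qpos"][5].round(2),"delta",d.round(4),"turn",None if yaw is None else round(-np.radians(yaw-y),4),"tilt",R[:,0].round(3))
E
python3 - <<'E'
from h import *
from station import bot
go(bot,(420,-200,226),-3.6)
go(bot,(531,205,226),-3.6)
E
```

```text
t 0.1 pos [ 160.2 -655.3  225.7] yaw 13.73 F [ 0.3  0.1 -0. ] w 87.6 q6 -0.29 delta [2.000e-04 3.806e-01 3.605e-01] turn 0.3025 tilt [-0.     0.001 -1.   ]
t 0.1 pos [ 160.2 -655.3  225.7] yaw 13.73 F [ 0.3  0.1 -0. ] w 87.6 q6 -0.29 delta [7.000e-04 7.477e-01 5.644e-01] turn 0.3025 tilt [-0.     0.001 -1.   ]
```

Emit:
jog_arm:
  deltas:
    - [[0,0.03,0.028],0.05]
    - [[0,0.06,0.056],0.1]
    - [[0,0.09,0.084],0.15]
    - [[0,0.12,0.112],0.2]
    - [[0,0.15,0.14],0.25]
    - [[0,0.18,0.168],0.3]
    - [[0,0.21,0.196],0.3]
    - [[0,0.24,0.224],0.3]
  claw: 0.03
  newtons: 40

```text
clock: 0.77
position: [321.1, -367.1, 225.9]
eef_rot: [0.707, 0.022, 0.707, -0.021]
contact_force: [1.7, -0.5, -0.0]
width: 39.7
```

```bash
python3 - <<'E'
from h import *
from station import bot
go(bot,(420,-200,200),-3.6)
go(bot,(531,205,170),-3.6)
E
```

```text
t 0.77 pos [ 321.1 -367.1  225.9] yaw -3.49 F [ 1.7 -0.5 -0. ] w 39.7 q6 -1.18 delta [0.0261 0.1727 0.0886] turn 0.0019 tilt [-0.     0.002 -1.   ]
t 0.77 pos [ 321.1 -367.1  225.9] yaw -3.49 F [ 1.7 -0.5 -0. ] w 39.7 q6 -1.18 delta [0.0567 0.5837 0.1747] turn 0.0019 tilt [-0.     0.002 -1.   ]
```

Emit:
jog_arm:
  deltas:
    - [[0,0.035,0.02],0]
    - [[0.005,0.07,0.035],0]
    - [[0.01,0.105,0.05],0]
    - [[0.015,0.14,0.06],0]
    - [[0.02,0.175,0.07],0]
    - [[0.025,0.21,0.08],0]
    - [[0.025,0.245,0.09],0]
    - [[0.025,0.28,0.1],0]

```text
clock: 1.43
position: [437.7, -91.8, 201.0]
eef_rot: [0.706, 0.022, 0.707, -0.021]
contact_force: [1.1, -0.6, 0.5]
width: 30.1
```

```bash
python3 - <<'E'
from h import *
from station import bot
go(bot,(531,205,160),-3.6)
E
```

```text
t 1.43 pos [437.7 -91.8 201. ] yaw -3.48 F [ 1.1 -0.6  0.5] w 30.1 q6 -1.87 delta [0.0414 0.3019 0.0751] turn 0.0021 tilt [-0.001  0.002 -1.   ]
```

Emit:
jog_arm:
  deltas:
    - [[0.005,0.04,0.01],0]
    - [[0.01,0.08,0.02],0]
    - [[0.015,0.12,0.03],0]
    - [[0.02,0.16,0.04],0]
    - [[0.025,0.2,0.05],0]
    - [[0.03,0.24,0.06],0]
    - [[0.036,0.275,0.069],0]
    - [[0.041,0.302,0.075],0.002]

```text
clock: 2.1
position: [531.3, 208.0, 159.5]
eef_rot: [0.706, 0.022, 0.707, -0.021]
contact_force: [-0.4, -0.0, 1.3]
width: 29.9
```

```bash
python3 - <<'E'
from h import *
from station import bot
d=bot.snapshot("wrist");cv2.imwrite("pics/w1.png",d["image"][:,:,::-1]);np.savez("w1.npz",**d)
go(bot,(532,205.5,100),-3.6)
def proj(X):
    c=d["R"]@np.array(X)+d["t"];p=c[:2]/c[2];p=p*(1+d["k1"]*(p@p));return (d["camera_matrix"][:2,:2]@p+d["camera_matrix"][:2,2]).round(1)
print("expect b",proj((532.2,205.8,81)),"a",proj((603.5,199.3,81)),"v",proj((599.6,130,81)))
E
```

```text
t 2.15 pos [532.4 211.  158.4] yaw -3.47 F [3.5 3.6 1.4] w 29.9 q6 -2.35 delta [ 0.0583 -0.0056 -0.    ] turn 0.0024 tilt [-0.001  0.001 -1.   ]
expect b [314.2 243.9] a [311.4 337.7] v [217.2 337.8]
```

View pics/w1.png

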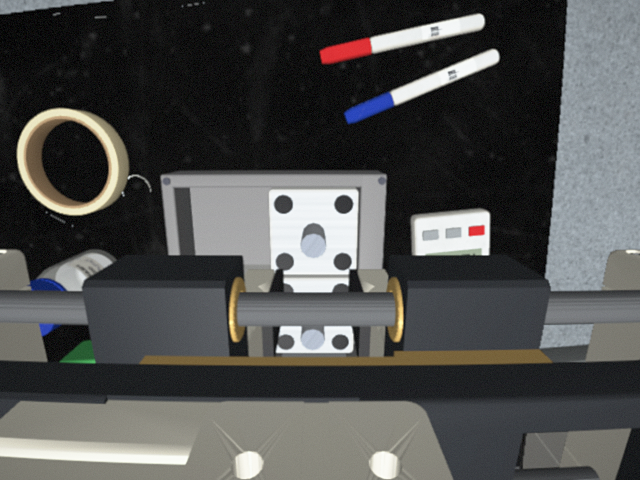

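The wrist view shows post b's top at (314,243) and a's at (312,338), matching the prediction to about 1 px. The near tray bolts are at (167,181) and (381,180).

```bash
python3 - <<'E'
from h import *
from station import bot
d=np.load("w1.npz")
for n,u,z in(("b",(314,243),81),("a",(312.5,339),81),("bolt",(167,181),41),("bolt",(381,180),41)):print(n,onz(d,u,z).round(1))
go(bot,(532,205.5,100),-3.6)
go(bot,(532,205.5,53),-3.6)
E
```

```text
b [531.6 205.7  81. ]
a [604.6 200.   81. ]
bolt [486.4  95.   41. ]
bolt [496.  259.1  41. ]
t 2.15 pos [532.4 211.  158.4] yaw -3.47 F [3.5 3.6 1.4] w 29.9 q6 -2.35 delta [ 0.0583 -0.0056 -0.    ] turn 0.0024 tilt [-0.001  0.001 -1.   ]
t 2.15 pos [532.4 211.  158.4] yaw -3.47 F [3.5 3.6 1.4] w 29.9 q6 -2.35 delta [ 0.1053 -0.0056  0.    ] turn 0.0024 tilt [-0.001  0.001 -1.   ]
```

Emit:
jog_arm:
  deltas:
    - [[0.01,-0.005,0],0]
    - [[0.025,-0.0055,0],0]
    - [[0.04,-0.0055,0],0]
    - [[0.055,-0.0055,0],0]
    - [[0.062,-0.0055,0],0]
    - [[0.062,-0.0055,0],0]

```text
clock: 2.65
position: [530.9, 204.7, 94.5]
eef_rot: [0.705, 0.021, 0.708, -0.022]
contact_force: [-1.7, -1.0, -0.0]
width: 30.1
```

```bash
python3 - <<'E'
from h import *
from station import bot
go(bot,(531.9,205.7,53),-3.5)
E
```

```text
t 2.65 pos [530.9 204.7  94.5] yaw -3.48 F [-1.7 -1.  -0. ] w 30.1 q6 -2.34 delta [0.0415 0.0011 0.0011] turn 0.0003 tilt [-0.004 -0.001 -1.   ]
```

Emit:
jog_arm:
  deltas:
    - [[0.01,0.001,0.001],0]
    - [[0.02,0.001,0.001],0]
    - [[0.03,0.001,0.001],0]
    - [[0.037,0.001,0.001],0]
    - [[0.041,0.001,0.001],0]
    - [[0.041,0.001,0.001],0]

```text
clock: 3.15
position: [531.3, 205.2, 52.3]
eef_rot: [0.705, 0.021, 0.709, -0.022]
contact_force: [-1.1, 0.1, -0.1]
width: 30.0
```

Emit:
jog_arm:
  deltas:
    - [[0,0,0],0]
    - [[0,0,0],0]
    - [[0,0,0],0]
    - [[0,0,0],0]
    - [[0,0,0],0]
    - [[0,0,0],0]
  claw: 0.0
  newtons: 30

```text
clock: 3.65
position: [531.5, 205.4, 52.7]
eef_rot: [0.705, 0.021, 0.709, -0.022]
contact_force: [-0.3, 0.4, 0.7]
width: 17.2
```

```bash
python3 - <<'E'
from h import *
from station import bot
go(bot,(527.8,133,53),-3.5)
E
```

```text
t 3.65 pos [531.5 205.4  52.7] yaw -3.49 F [-0.3  0.4  0.7] w 17.2 q6 -2.34 delta [-0.0002 -0.0725  0.0007] turn 0.0002 tilt [-0.005 -0.001 -1.   ]
```

Emit:
jog_arm:
  deltas:
    - [[0,-0.008,0],0]
    - [[0,-0.018,0],0]
    - [[0,-0.028,0],0]
    - [[0,-0.038,0],0]
    - [[0,-0.048,0],0]
    - [[0,-0.058,0],0]
    - [[0,-0.064,0],0]
    - [[0,-0.067,0],0]

```text
clock: 4.32
position: [527.1, 137.1, 52.8]
eef_rot: [0.705, 0.021, 0.709, -0.023]
contact_force: [-0.3, -0.0, -2.9]
width: 17.1
```

Emit:
jog_arm:
  deltas:
    - [[0,-0.001,0],0]
    - [[0,-0.001,0],0]
    - [[0,-0.002,0],0]
    - [[0,-0.002,0],0]

```text
clock: 4.65
position: [527.1, 135.3, 52.7]
eef_rot: [0.705, 0.021, 0.709, -0.022]
contact_force: [0.3, -0.1, -1.8]
width: 17.4
```

Emit:
jog_arm:
  deltas:
    - [[0,-0.001,0],0]
    - [[0,-0.001,0],0]
    - [[0,-0.002,0],0]
    - [[0,-0.002,0],0]

```text
clock: 4.98
position: [526.9, 133.4, 52.7]
eef_rot: [0.705, 0.021, 0.709, -0.022]
contact_force: [-0.0, 0.7, -1.8]
width: 17.4
```

Emit:
jog_arm:
  deltas:
    - [[0,-0.001,0],0]
    - [[0,-0.0015,0],0]
    - [[0,-0.002,0],0]
    - [[0,-0.002,0],0]

```text
clock: 5.32
position: [527.6, 133.1, 53.0]
eef_rot: [0.706, 0.022, 0.708, -0.021]
contact_force: [-1.0, 6.6, -2.6]
width: 16.8
```

Emit:
jog_arm:
  deltas:
    - [[0,-0.001,0],0]
    - [[0,-0.0015,0],0]
    - [[0,-0.002,0],0]
    - [[0,-0.002,0],0]

```text
clock: 5.65
position: [528.4, 132.9, 53.4]
eef_rot: [0.706, 0.023, 0.707, -0.02]
contact_force: [-0.8, 9.5, -3.0]
width: 17.0
```

Emit:
jog_arm:
  deltas:
    - [[0,0,0],0]
    - [[0,0,0],0]
    - [[0,0,0],0]
    - [[0,0,0],0]
  claw: 0.03

```text
clock: 5.98
position: [528.3, 132.5, 53.5]
eef_rot: [0.706, 0.023, 0.707, -0.02]
contact_force: [-0.9, -0.1, -0.7]
width: 29.4
```

Emit:
jog_arm:
  deltas:
    - [[-0.01,0,0],0]
    - [[-0.025,0,0],0]
    - [[-0.04,0,0],0]
    - [[-0.055,0,0],0]
    - [[-0.065,0,0],0]
    - [[-0.065,0,0],0]

```text
clock: 6.48
position: [529.8, 132.7, 121.3]
eef_rot: [0.708, 0.023, 0.706, -0.02]
contact_force: [-0.7, -0.2, -0.2]
width: 30.0
```

```bash
python3 - <<'E'
from h import *
from station import bot
go(bot,(604,199.6,110),-3.5)
S=bot.snapshot("scene");cv2.imwrite("pics/s2.png",cv2.resize(S["image"][210:330,185:345,::-1],None,fx=5,fy=5))
E
```

```text
t 6.48 pos [529.8 132.7 121.3] yaw -3.49 F [-0.7 -0.2 -0.2] w 30.0 q6 -2.23 delta [0.0118 0.0712 0.07  ] turn 0.0002 tilt [ 0.002  0.005 -1.   ]
```

View pics/s2.png

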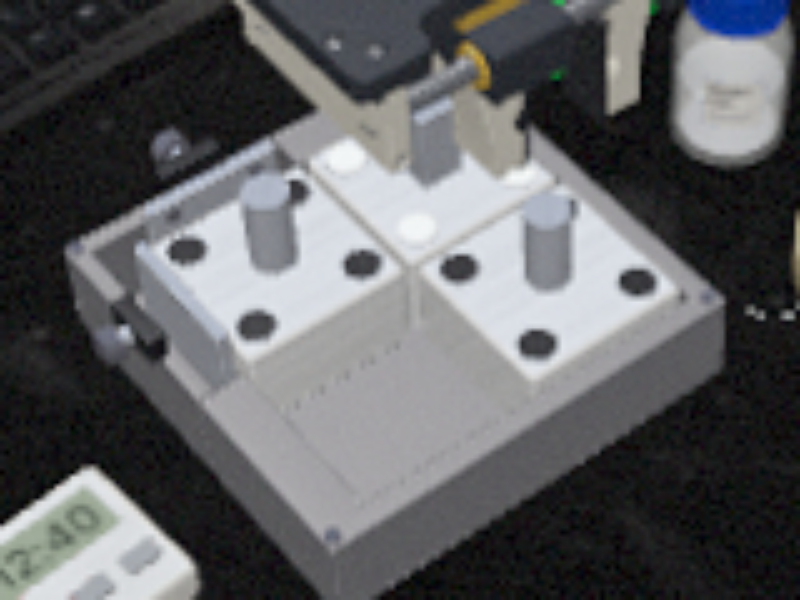

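Block b is home in the near-right pocket, post top at crop (547,208). Next is block a.

Emit:
jog_arm:
  deltas:
    - [[0,0.02,0.02],0]
    - [[0,0.045,0.045],0]
    - [[0,0.065,0.064],0]
    - [[0.01,0.071,0.07],0]
    - [[0.015,0.071,0.07],0]
    - [[0.015,0.071,0.07],0]

```text
clock: 7.03
position: [601.5, 198.3, 102.1]
eef_rot: [0.705, 0.023, 0.708, -0.021]
contact_force: [-1.2, -0.4, -0.7]
width: 29.6
```

```bash
python3 - <<'E'
from h import *
from station import bot
go(bot,(604,199.7,53),-3.5)
E
```

```text
t 7.03 pos [601.5 198.3 102.1] yaw -3.53 F [-1.2 -0.4 -0.7] w 29.6 q6 -2.25 delta [0.0491 0.0015 0.0026] turn -0.0006 tilt [-0.004  0.002 -1.   ]
```

Emit:
jog_arm:
  deltas:
    - [[0,0.0015,0.0025],0]
    - [[0.01,0.0015,0.0025],0]
    - [[0.02,0.0015,0.0025],0]
    - [[0.03,0.0015,0.0025],0]
    - [[0.04,0.0015,0.0025],0]
    - [[0.048,0.0015,0.0025],0]
    - [[0.048,0.0015,0.0025],0]
  claw: 0.026

```text
clock: 7.62
position: [602.6, 198.9, 51.7]
eef_rot: [0.704, 0.022, 0.709, -0.022]
contact_force: [-0.7, 0.7, -0.7]
width: 25.9
```

Emit:
jog_arm:
  deltas:
    - [[0,0,0],0]
    - [[0,0,0],0]
    - [[0,0,0],0]
    - [[0,0,0],0]
    - [[0,0,0],0]
    - [[0,0,0],0]
  claw: 0.0

```text
clock: 8.12
position: [602.7, 199.0, 52.0]
eef_rot: [0.705, 0.022, 0.709, -0.022]
contact_force: [0.1, 0.9, -1.7]
width: 17.4
```

```bash
python3 - <<'E'
from h import *
from station import bot
go(bot,(532,205.5,53),-3.5)
E
```

```text
t 8.12 pos [602.7 199.   52. ] yaw -3.56 F [ 0.1  0.9 -1.7] w 17.4 q6 -2.25 delta [-0.0006  0.0021 -0.071 ] turn -0.0011 tilt [-0.006  0.001 -1.   ]
```

Emit:
jog_arm:
  deltas:
    - [[0,0,-0.008],0]
    - [[0,0,-0.018],0]
    - [[0,0.0005,-0.028],0]
    - [[0,0.001,-0.038],0]
    - [[0,0.001,-0.048],0]
    - [[0,0.001,-0.058],0]
    - [[0,0.001,-0.064],0]
    - [[0,0.001,-0.067],0]

```text
clock: 8.78
position: [534.7, 204.3, 52.7]
eef_rot: [0.705, 0.022, 0.709, -0.021]
contact_force: [0.2, -0.5, -2.3]
width: 17.3
```

Emit:
jog_arm:
  deltas:
    - [[0,0,-0.001],0]
    - [[0,0,-0.001],0]
    - [[0,0,-0.002],0]
    - [[0,0,-0.002],0]

```text
clock: 9.12
position: [532.9, 204.4, 52.6]
eef_rot: [0.705, 0.022, 0.709, -0.021]
contact_force: [-0.5, -0.2, -1.7]
width: 17.2
```

Emit:
jog_arm:
  deltas:
    - [[0,0,-0.001],0]
    - [[0,0,-0.001],0]
    - [[0,0,-0.002],0]
    - [[0,0,-0.002],0]

```text
clock: 9.45
position: [530.8, 204.4, 52.5]
eef_rot: [0.704, 0.022, 0.709, -0.022]
contact_force: [-0.6, -0.9, -2.5]
width: 17.2
```

Emit:
jog_arm:
  deltas:
    - [[0,0,-0.001],0]
    - [[0,0,-0.0015],0]
    - [[0,0,-0.002],0]
    - [[0,0,-0.002],0]

```text
clock: 9.78
position: [530.1, 205.0, 53.1]
eef_rot: [0.705, 0.022, 0.708, -0.021]
contact_force: [6.5, -1.3, -2.4]
width: 17.1
```

Emit:
jog_arm:
  deltas:
    - [[0,0,-0.001],0]
    - [[0,0,-0.0015],0]
    - [[0,0,-0.002],0]
    - [[0,0,-0.002],0]

```text
clock: 10.12
position: [530.0, 205.8, 53.9]
eef_rot: [0.707, 0.023, 0.707, -0.02]
contact_force: [6.9, -0.8, -2.2]
width: 17.0
```

Emit:
jog_arm:
  deltas:
    - [[0,0,0],0]
    - [[0,0,0],0]
    - [[0,0,0],0]
    - [[0,0,0],0]
  claw: 0.028

```text
clock: 10.45
position: [529.5, 205.7, 53.9]
eef_rot: [0.706, 0.023, 0.707, -0.02]
contact_force: [0.2, -0.0, -0.0]
width: 27.8
```

Emit:
jog_arm:
  deltas:
    - [[-0.01,0,0],0]
    - [[-0.025,0,0],0]
    - [[-0.04,0,0],0]
    - [[-0.052,0,0],0]
    - [[-0.056,0,0],0]
    - [[-0.056,0,0],0]

```text
clock: 10.95
position: [530.1, 206.0, 111.5]
eef_rot: [0.707, 0.023, 0.707, -0.02]
contact_force: [0.2, 0.5, 0.2]
width: 28.0
```

```bash
python3 - <<'E'
from h import *
from station import bot
go(bot,(599.6,130,105),-3.5)
d=bot.snapshot("wrist");b=bot.snapshot("side")
np.savez("side2.npz",**b)
cv2.imwrite("pics/b2.png",cv2.resize(b["image"][180:300,275:425,::-1],None,fx=5,fy=5))
E
```

```text
t 10.95 pos [530.1 206.  111.5] yaw -3.47 F [0.2 0.5 0.2] w 28.0 q6 -2.34 delta [ 0.0062 -0.0717  0.0739] turn 0.0005 tilt [ 0.001  0.005 -1.   ]
```

View pics/b2.png

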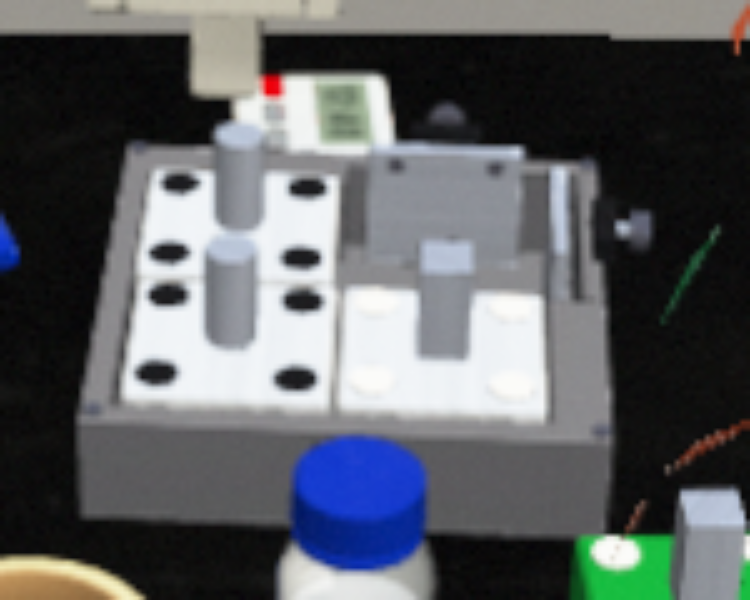

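Block a is home in the left-near pocket, post top at (239,133). The left plate is clear at (445,200), with the vial post at (446,257).

Emit:
jog_arm:
  deltas:
    - [[0,-0.02,0.02],0]
    - [[0,-0.045,0.047],0]
    - [[0,-0.065,0.067],0]
    - [[0,-0.0715,0.074],0]
    - [[0,-0.0715,0.074],0]
    - [[0.002,-0.0715,0.074],0]
    - [[0.002,-0.0715,0.074],0]

```text
clock: 11.63
position: [597.7, 129.8, 106.3]
eef_rot: [0.706, 0.022, 0.708, -0.021]
contact_force: [-0.5, 0.6, 0.2]
width: 27.7
```

```bash
python3 - <<'E'
from h import *
from station import bot
go(bot,(599.6,130,53),-3.5)
E
```

```text
t 11.63 pos [597.7 129.8 106.3] yaw -3.5 F [-0.5  0.6  0.2] w 27.7 q6 -2.16 delta [0.0533 0.0002 0.0021] turn 0.0001 tilt [-0.003  0.003 -1.   ]
```

Emit:
jog_arm:
  deltas:
    - [[0,0,0.002],0]
    - [[0.01,0,0.002],0]
    - [[0.02,0,0.002],0]
    - [[0.03,0,0.002],0]
    - [[0.04,0,0.002],0]
    - [[0.049,0,0.002],0]
    - [[0.052,0,0.002],0]
    - [[0.052,0,0.002],0]

```text
clock: 12.3
position: [598.8, 129.4, 52.8]
eef_rot: [0.705, 0.022, 0.709, -0.021]
contact_force: [-0.2, -0.3, -0.2]
width: 28.0
```

Emit:
jog_arm:
  deltas:
    - [[0,0,0],0]
    - [[0,0,0],0]
    - [[0,0,0],0]
    - [[0,0,0],0]
    - [[0,0,0],0]
    - [[0,0,0],0]
  claw: 0.0
  newtons: 30

```text
clock: 12.8
position: [598.9, 129.5, 53.0]
eef_rot: [0.705, 0.022, 0.709, -0.021]
contact_force: [0.2, -0.3, -0.6]
width: 17.7
```

```bash
python3 - <<'E'
from h import *
from station import bot
go(bot,(604,199.5,53),-3.5)
E
```

```text
t 12.8 pos [598.9 129.5  53. ] yaw -3.51 F [ 0.2 -0.3 -0.6] w 17.7 q6 -2.16 delta [0.0001 0.0702 0.0008] turn -0.0001 tilt [-0.005  0.002 -1.   ]
```

Emit:
jog_arm:
  deltas:
    - [[0,0.008,0],0]
    - [[0,0.018,0],0]
    - [[0,0.028,0],0]
    - [[0,0.038,0],0]
    - [[0,0.048,0],0]
    - [[0,0.056,0],0]
    - [[0,0.062,0],0]
    - [[0,0.064,0],0]

```text
clock: 13.47
position: [602.9, 194.7, 53.0]
eef_rot: [0.705, 0.022, 0.709, -0.021]
contact_force: [-1.1, 0.1, -0.1]
width: 17.7
```

Emit:
jog_arm:
  deltas:
    - [[0,0.001,0],0]
    - [[0,0.001,0],0]
    - [[0,0.002,0],0]
    - [[0,0.002,0],0]

```text
clock: 13.8
position: [603.0, 196.5, 53.1]
eef_rot: [0.705, 0.022, 0.709, -0.021]
contact_force: [0.7, 0.3, -2.0]
width: 18.0
```

Emit:
jog_arm:
  deltas:
    - [[0,0.001,0],0]
    - [[0,0.001,0],0]
    - [[0,0.0015,0],0]
    - [[0,0.0015,0],0]

```text
clock: 14.13
position: [603.1, 197.9, 53.1]
eef_rot: [0.705, 0.022, 0.709, -0.021]
contact_force: [-0.2, 0.0, -1.4]
width: 17.5
```

Emit:
jog_arm:
  deltas:
    - [[0,0.001,0],0]
    - [[0,0.001,0],0]
    - [[0,0.0015,0],0]
    - [[0,0.0015,0],0]

```text
clock: 14.47
position: [603.2, 199.5, 53.1]
eef_rot: [0.705, 0.022, 0.709, -0.021]
contact_force: [0.2, -0.1, -0.8]
width: 17.8
```

Emit:
jog_arm:
  deltas:
    - [[0,0.0005,0],0]
    - [[0,0.001,0],0]
    - [[0,0.0015,0],0]
    - [[0,0.0015,0],0]

```text
clock: 14.8
position: [603.3, 201.1, 53.0]
eef_rot: [0.705, 0.022, 0.709, -0.021]
contact_force: [0.1, -0.6, -0.5]
width: 17.9
```

Emit:
jog_arm:
  deltas:
    - [[0,0.0005,0],0]
    - [[0,0.001,0],0]
    - [[0,0.0015,0],0]
    - [[0,0.0015,0],0]

```text
clock: 15.13
position: [603.3, 202.0, 53.0]
eef_rot: [0.705, 0.022, 0.709, -0.021]
contact_force: [0.6, -2.1, 0.3]
width: 18.3
```

Emit:
jog_arm:
  deltas:
    - [[0,0.0005,0],0]
    - [[0,0.001,0],0]
    - [[0,0.001,0],0]
    - [[0,0.001,0],0]

```text
clock: 15.47
position: [603.2, 202.2, 53.1]
eef_rot: [0.705, 0.021, 0.709, -0.022]
contact_force: [0.2, -5.4, -0.1]
width: 18.1
```

Emit:
jog_arm:
  deltas:
    - [[0,0.001,0],0]
    - [[0,0.0015,0],0]
    - [[0,0.0015,0],0]
    - [[0,0.0015,0],0]

```text
clock: 15.8
position: [603.1, 202.2, 53.1]
eef_rot: [0.704, 0.021, 0.709, -0.022]
contact_force: [0.6, -7.8, 1.1]
width: 18.0
```

Emit:
jog_arm:
  deltas:
    - [[0,0.0016,0],0]
    - [[0,0.0019,0],0]
    - [[0,0.0021,0],0]
    - [[0,0.0021,0],0]

```text
clock: 16.13
position: [603.0, 202.3, 53.2]
eef_rot: [0.704, 0.02, 0.71, -0.023]
contact_force: [0.8, -9.7, 1.3]
width: 17.6
```

Emit:
jog_arm:
  deltas:
    - [[0,0.0021,0],0]
    - [[0,0.0022,0],0]
    - [[0,0.0022,0],0]
    - [[0,0.0022,0],0]
    - [[0,0.0022,0],0]
    - [[0,0.0022,0],0]
    - [[0,0.0022,0],0]
    - [[0,0.0022,0],0]

```text
clock: 16.8
position: [603.0, 202.3, 53.3]
eef_rot: [0.704, 0.019, 0.71, -0.025]
contact_force: [1.4, -9.9, 1.7]
width: 17.4
```

```bash
python3 - <<'E'
from station import bot
for _ in range(5):print(bot.observe()["contact_force"].round(1),bot.observe()["position"].round(2));bot.snapshot("wrist")
E
```

```text
[ 1.4 -9.9  1.7] [602.98 202.33  53.35]
[ 1.8 -9.9  0.8] [602.95 202.3   53.33]
[  2.8 -11.4   1.4] [602.97 202.34  53.33]
[  1.8 -10.4   1.3] [602.97 202.38  53.35]
[  1.6 -11.1   0.6] [602.98 202.37  53.38]
```

Emit:
jog_arm:
  deltas:
    - [[0,0.0023,0],0]
    - [[0,0.0023,0],0]
    - [[0,0.0023,0],0]
    - [[0,0.0023,0],0]
    - [[0,0.0023,0],0]
    - [[0,0.0023,0],0]
    - [[0,0.0023,0],0]
    - [[0,0.0023,0],0]

```text
clock: 17.72
position: [602.9, 202.4, 53.5]
eef_rot: [0.703, 0.018, 0.71, -0.026]
contact_force: [1.4, -10.3, 2.2]
width: 17.8
```

```bash
python3 - <<'E'
from station import bot
for _ in range(4):print(bot.observe()["contact_force"].round(1));bot.snapshot("wrist")
E
```

```text
[  1.4 -10.3   2.2]
[  0.7 -11.1   1.4]
[  1.5 -10.3   1.1]
[  1.9 -10.1   1.8]
```

Emit:
jog_arm:
  deltas:
    - [[0,0.001,0],0]
    - [[0,0.0005,0],0]
    - [[0,0.0005,0],0]

```text
clock: 18.17
position: [602.9, 202.3, 53.5]
eef_rot: [0.703, 0.018, 0.71, -0.026]
contact_force: [1.0, -6.0, -0.2]
width: 18.0
```

Emit:
jog_arm:
  deltas:
    - [[0,0,0],0]
    - [[0,0,0],0]
    - [[0,0,0],0]
    - [[0,0,0],0]
  claw: 0.025

```text
clock: 18.5
position: [603.1, 203.0, 53.7]
eef_rot: [0.703, 0.018, 0.71, -0.026]
contact_force: [0.5, -0.1, -0.2]
width: 24.9
```

Emit:
jog_arm:
  deltas:
    - [[-0.01,0,0],0]
    - [[-0.025,0,0],0]
    - [[-0.05,0,0],0]
    - [[-0.08,0,0],0]
    - [[-0.11,0,0],0]
    - [[-0.13,0,0],0]
    - [[-0.13,0,-0.03],0]
    - [[-0.13,0,-0.06],0]

```text
clock: 19.17
position: [545.3, 208.7, 186.2]
eef_rot: [0.704, 0.019, 0.709, -0.025]
contact_force: [-1.4, 0.5, -0.7]
width: 25.1
```

Emit:
jog_arm:
  deltas:
    - [[0,-0.03,-0.02],0]
    - [[0,-0.06,-0.04],0]
    - [[0,-0.1,-0.06],0]
    - [[0,-0.14,-0.06],0]
    - [[0,-0.18,-0.06],0]
    - [[0,-0.22,-0.06],0]
    - [[0,-0.22,-0.06],0]
    - [[0,-0.22,-0.06],0]

```text
clock: 19.83
position: [471.4, -8.7, 189.5]
eef_rot: [0.705, 0.021, 0.709, -0.026]
contact_force: [0.4, 0.8, -0.6]
width: 24.7
```

```bash
python3 - <<'E'
from h import *
from station import bot
go(bot,(0,0,0))
a=bot.snapshot("scene");b=bot.snapshot("side");np.savez("s3.npz",**a);np.savez("d3.npz",**b)
r=lambda i:cv2.resize(i[:,:,::-1],(400,320),interpolation=cv2.INTER_CUBIC)
cv2.imwrite("pics/fin.png",np.hstack([r(a["image"][210:338,185:345]),r(b["image"][180:308,265:425])]))
E
```

```text
t 19.83 pos [471.4  -8.7 189.5] yaw -3.82 F [ 0.4  0.8 -0.6] w 24.7 q6 -2.04 delta [ 0.1919 -0.0213 -0.47  ] turn None tilt [-0.005 -0.007 -1.   ]
```

View pics/fin.png

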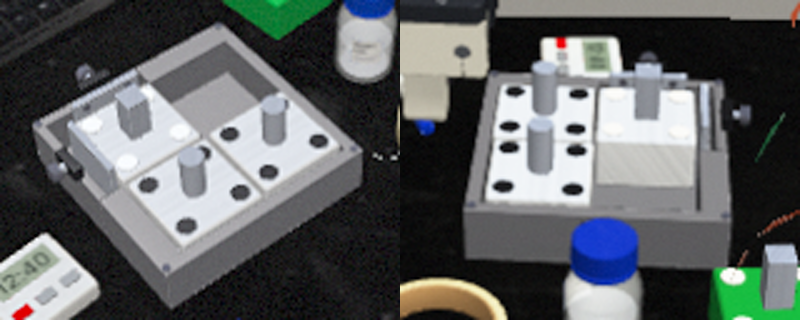

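The final view shows all three blocks flat. The vial block is against the left plate (post at (132,112) in the left half), a and b are in their pockets, and the bottle, timer and tape look unmoved.

```bash
python3 - <<'E'
from station import bot
print(bot.observe()["joint_velocities"].round(3));print(bot.finish_job())
E
```

```text
[ 0.023  0.01   0.002 -0.002  0.003  0.   ]
the job is handed in; nothing more can be done
None
```

The three slides are done and the job is handed in at about 20 s of the 72 s allowed; no verdict was reported.

- **Slides:** Block b went along -y into the empty pocket. Block a went along -x out of the reading pocket. The vial block then went along +y into it. Blocks a and b were each pushed home until about 7–9 N showed at the wall.
- **Pressing the vial block:** It met the left plate where my estimate puts its centre about 0.7 mm past the pocket's nominal centre. I held it there for about 1.5 s. Wrist readings, taken at call ends and between pictures, were 9.9 to 11.4 N, mostly 10–11. A couple were just under 10 N, with about 1 N of noise. The highest reading was 11.4 N, under the 15 N limit.
- **Last checks:** The final pictures show all blocks flat and in place, the bystanders undisturbed by eye, and the gripper clear. By measured tool positions, each block is within about 1.5 mm of where it should stand. No check failed.
- **Not measured:** I did not measure the final post positions or the bystander positions from the last images.

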